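# Click the stop home and register the box for tacking

### The job

Set up the tack-up fixture for the next weld. First slide the loose stop block along the square guide bar, towards the blue post, until it sits against the post and the sprung ball has clicked up behind it. Then, without lifting or tipping it, slide the open stainless box back against the fence and along the fence up to the stop, so that it touches both squarely, and leave the other things on the bench where they lie.

Things in the scene. Friction and masses are not known exactly. Their poses are not given: they have to be found in the camera images.
- fixture: Steel tack-up fixture fixed on the table, 415 x 85 mm. Origin: table top, under the middle of the fence's front face. x away from the open side (to the bar), y along fence and bar to the blue post, z up. All mm below are in this frame. Fence: low wall, front face x=0, 8 thick, top z=40, y=-200 to 145. Behind it a base 12 high to x=85. In front of it flat table.
- bar_end (a point): Free end of the square guide bar, on its axis, at (35,-155,55) mm in the fixture's frame, same axes. The ground steel bar, 25 x 25 mm, runs from here along +y to the blue post at y=145; top face at z=67.5; nothing under it but the base.
- shoulder (a point): Where the bar's axis meets the face of the blue post, the seat of the stop block; at (35,145,55) mm in the fixture's frame, same axes. Post: x=5 to 67, y=145 to 205, 105 high, screw heads to 110.
- detent (a joint): Sprung steel ball, 20 mm dia, in the bar's top at y=55 (90 mm from the post). 0 = fully out, 4.5 mm proud of the bar; grows (m) to about 0.003 while the stop block rides over it. The spring is firm: running the block's front end onto the ball takes about 6 to 12 N along the bar, then 2 to 6 N. It snaps out behind the block when that is within 1.5 mm of the post (the click) and keeps it there.
- stop: Stop block: aluminium sleeve with red side marks, riding on the guide bar (1 to 2 mm play), 80 long (y), 48 wide, 0.45 kg. Origin: mid-length, on the bar's axis; axes as the fixture's. Top z=+45; solid from z=12.5 (bar's top) to 45, so its flat rear end (y=-40) can be pushed just above the bar. Home: origin 40 mm from the post; starts 105 to 190 mm short of that.
- stop_face (a point): Middle of the rear (-y) face of the stop's toe, which the box's end must touch; at (-59,-40,-20) mm in the stop block's frame, same axes. The dark steel stop arm, 14 mm thick (block y=-40 to -26), reaches from the block over the fence (x=-77 to -24, z=-8 to 30) and down in front of it (toe x=-77 to -41, z=-46 to -6).
- box: Workpiece: open-topped stainless box, 80 (x) by 120 (y, along the fence) by 55 mm high, walls and floor 3 mm, 0.55 to 0.9 kg, smooth, on the table in front of the fence, turned up to 15 degrees to it. Origin: centre of its underside. Can be pushed outside or, with closed fingers, from inside (clear 74 x 114 mm).
- hammer: Hammer, bystander, 260 mm long, lying on the bench; origin at mid-length on the table.
- wire_brush: Wire brush, bystander, 240 mm long; origin at mid-length on the table.
- try_square: Steel try square, bystander, blade 200 mm, stock 120 mm, lying flat; origin under the middle of the blade.
- magnet: Red welding magnet, bystander, 70 mm square plate 18 mm thick lying flat; origin under its centre.
- grinder: Angle grinder lying disc upwards, bystander, about 270 mm long, 91 mm high; origin under its middle.
- spray_can: Spray can, bystander, 64 mm in diameter, 190 mm high; origin under its centre.
- bracket: Finished stainless bracket, bystander, 110 x 80 mm base, 66 mm high; origin under its centre.

How it is judged:
By the outcome, as a careful person would: the job done as asked, in the order asked, and still so for the second after the job is handed in, with the robot touching nothing.
It also fails if it takes over 54 s, if anything falls off the work surface, if the arm or the gripper's body presses on something with over 40 N, if the wrist force passes 120 N, or if a joint passes its speed limit or range.

### The arm

A 6-joint arm with a two-finger parallel gripper is mounted at the origin on the work surface. World frame = base frame: x ahead of the robot, y to its left, z up, the work surface at z = 0. Lengths are in m, angles in rad, forces in N, time in s.
With the tool pointing down it reaches from about 0.225 to 0.875 m from the base axis. Payload 3.4 kg.
Tool frame: the origin (TCP) lies between the finger pads; the fingertips stand 8 mm ahead of it and the grasp point (between the pads) lies 11 mm behind it; z points along the fingers, y is the line along which they close (so a half turn about z gives the same grasp; the last joint's range is limited). The gripper opens to 85 mm and grips with 20 to 120 N. Pads are 22 mm wide; open, the fingers measure 114 mm over their backs; the gripper's body (76 mm by 85 mm) begins 54 mm behind the grasp point. The pads swing forward as they close: fully open they stand 13 mm farther back than shut.
Start: joints at [-1.447, 0.276, 1.505, -0, 1.361, -0.121], TCP at [0.139, -0.558, 0.239] pointing down, gripper open.
Joint ranges: [-2.89, 2.89], [-0.75, 2.08], [0.22, 2.7], [-1.18, 4.32], [0.11, 2.71], [-2.7, 2.7]. Speed limits (rad/s): [2.57, 2.57, 3.14, 3.14, 3.14, 3.14].

### API

Orientations are given as a unit quaternion [w, x, y, z].
In Python, from rig import manip, optics, finder gives the robot as it stands.
- The arm moves only by the tool servo_tool, never from a script. Its argument "increments" is a list of rows, each a list of 7 numbers: the shift along the tool's x, y, z in cm, then the turn, a rotation vector about the tool's x, y, z in degrees, then the closure, from -1 (fully open) to 1 (shut). In form: [[x, y, z, rx, ry, rz, gripper], ...]. A call has exactly 5 rows; each row shifts and turns the commanded pose from where the row before left it, along the tool's axes as they then stand; what a row does not reach is not made up. A row lasts 1/10 s, in which the tool goes at most 50 mm and 8.59 degrees, less where a joint would pass 70% of its speed; a pose out of reach is approached as far as the arm can. A call is refused whole if a number of a shift passes 5 or a number of a turn 8.59, either way. A call with a gripper value outside its range is refused whole. The fingers move at their own pace and stop on an object; "squeeze" is the grip in N (left out, the last holds). Time passes only in rows, so rows that do not move let the fingers close, or fill a call up. It gives the time, the measured TCP pose, the force, the opening and the grip force at its end, in the units of the state.
- manip.get_state(): the state, without advancing time (a new reading comes with each control period).
- optics.get_image(name): name is "scene" or "top" or "wrist"; returns the picture (420x560x3 uint8, red, green, blue); there is no depth.
- optics.get_calibration(name): a dict with "fov_y" (degrees; the focal length in pixels is half the picture's height over the tangent of half this angle, whatever the lens; pixels are square), "cx", "cy" (the principal point, pixels), "world_to_cam" (4x4, takes a point from world to camera coordinates). Camera axes: x right, y down, z forward; pixel columns grow to the right and rows downward; lengths in m; the calibration is good to about 2 mm. A picture is of the moment at which its call begins: read the wrist's pose just before it. get_calibration takes no time and is no camera call; for the wrist camera it gives the pose at the moment of the call.
- manip.sign_off(): hands the job in; it is judged then, once.
Trained networks look in the newest picture that a camera, given by its name, has taken for a name from the list of things; names that differ only in an ending like _2 or _b are one class to them, and where a whole thing is asked for, a point or a joint stands for the part that bears it (a point fixed in the world has none). Each returns a list of dicts, best first, with "p" (0 to 1); they miss things now and then, are a little off and sometimes report something else, mostly with a low value. They report only what shows in the picture. A call takes as long as a camera call.
- finder.silhouettes(label, camera): "region" (420x560 bool, what is visible of it) and "box" ([centre column, centre row, width, height] in pixels, round what is visible of it).
- finder.tip_of(label, camera): "at" ([column, row] in pixels: a listed point, or the origin of a listed thing).
The state is a dict: "clock": time; "qpos": joint angles; "qd": joint speeds; "effort": joint torques, N m; "position": TCP position; "ee_rot": TCP orientation; "contact_force": force on the tool from outside, world axes, zero at the start; "moment": the same for the moment, N m; "width": finger opening in m; "gripper_force": force on a finger pad.
Only numpy, scipy, OpenCV 4.12 (cv2) and the standard library are available. Lean on these libraries where they do the work, as an engineer would, in place of code of your own. Each camera call takes 0.05 s, during which the arm holds its last target. There are 200 camera calls.

## Working session

There is one attempt and no reset: what is moved stays moved. The work goes in short steps, Python scripts to look and compute and a tool call to move; the robot and the scene stay as the last step left them, time stands still between calls to the robot, and variables do not carry over. Pictures are saved under pics/ and viewed, at most 10 in all, crops included, and the job is handed in when it is done.

Besides the shell and the picture viewer there is one more tool, called after "Emit:" in YAML: its name, and indented under it one key for each argument. servo_tool: Moves the arm, as the interface text tells. Its arguments: {"type":"object","properties":{"increments":{"type":"array","items":{"type":"array","items":{"type":"number"}}},"squeeze":{"type":"number"}},"required":["increments"]}

```bash
mkdir -p pics; ls; python3 - <<'E'
from rig import manip, optics, finder
import cv2,numpy as np
a=optics.get_image("scene");b=optics.get_image("top")
cv2.imwrite("pics/a.png",a[:,:,::-1]);cv2.imwrite("pics/b.png",b[:,:,::-1])
for c in("scene","top"):
  k=optics.get_calibration(c);print(c,k["fov_y"],k["cx"],k["cy"],np.round(k["world_to_cam"],3).tolist())
  for n in("bar_end","shoulder","stop_face","stop","box","fixture","detent"):
    r=finder.tip_of(n,c);print(n,[(np.round(q["at"],1).tolist(),round(q["p"],2)) for q in r[:2]])
s=manip.get_state();print(s)
E
```

```text
pics
scene 55.45349615018659 277.30018742750866 206.53879199682947 [[0.633, 0.774, 0.002, -0.307], [0.475, -0.386, -0.791, -0.173], [-0.612, 0.501, -0.612, 1.423], [0.0, 0.0, 0.0, 1.0]]
bar_end [([265.0, 279.9], 0.61), ([421.1, 197.8], 0.34)]
shoulder [([355.9, 229.1], 0.84)]
stop_face [([274.1, 258.8], 0.93)]
stop [([303.4, 258.1], 0.62)]
box [([249.2, 248.5], 0.82)]
fixture [([309.3, 259.6], 0.75)]Traceback (most recent call last):
  File "<stdin>", line 8, in <module>
ValueError: it knows: bar_end, box, bracket, fixture, grinder, hammer, magnet, shoulder, spray_can, stop, stop_face, try_square, wire_brush
```

View pics/a.png

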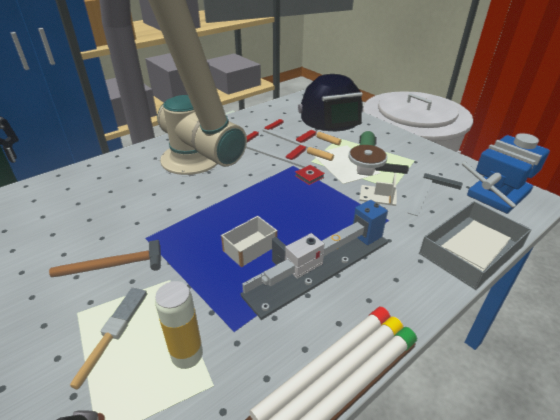

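View pics/b.png

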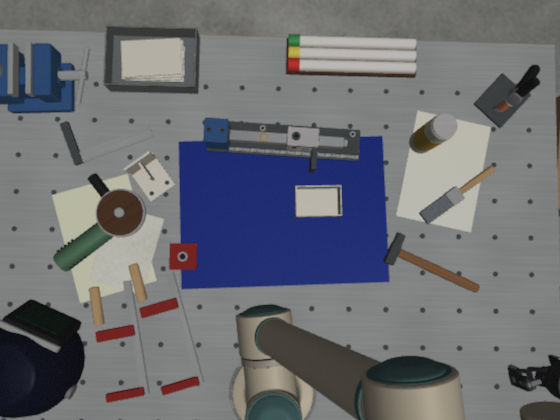

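The top view shows the box at (318,201), the stop block at (303,137), the post at (215,132), and the bar's free end at about (358,143). The fixture's y axis is near world +y.

```bash
cat > h.py <<'E'
import numpy as np,cv2
from scipy.optimize import least_squares
from rig import manip, optics, finder
def proj(c,P,k=None):
    k=k or optics.get_calibration(c);T=np.array(k["world_to_cam"]);f=210/np.tan(np.radians(k["fov_y"])/2)
    p=np.atleast_2d(P)@T[:3,:3].T+T[:3,3];return p[:,:2]/p[:,2:]*f+[k["cx"],k["cy"]]
def unproj(c,uv,z,k=None):
    k=k or optics.get_calibration(c);T=np.array(k["world_to_cam"]);f=210/np.tan(np.radians(k["fov_y"])/2)
    uv=np.atleast_2d(uv);d=np.c_[(uv-[k["cx"],k["cy"]])/f,np.ones(len(uv))]@T[:3,:3];o=-T[:3,:3].T@T[:3,3]
    return o+d*((z-o[2])/d[:,2])[:,None]
def pose(x,y,a,P):
    P=np.atleast_2d(P).astype(float);c,s=np.cos(a),np.sin(a);return P@np.array([[c,-s,0],[s,c,0],[0,0,1]]).T+[x,y,0]
def tip(n,c):
    r=finder.tip_of(n,c);return (np.array(r[0]["at"]),r[0]["p"]) if r else (None,0)
E
python3 - <<'E'
from h import *
obs=[]
loc={"bar_end":(.035,-.155,.055),"shoulder":(.035,.145,.055),"stop":(.035,0,.055),"stop_face":(-.024,-.04,.035),"fixture":(0,0,0)}
optics.get_image("top")
for c,pre in(("top",None),("scene",{"bar_end":[265,279.9],"shoulder":[355.9,229.1],"stop_face":[274.1,258.8],"stop":[303.4,258.1],"fixture":[309.3,259.6]})):
  for n in loc:
    at,p=(np.array(pre[n]),1) if pre else tip(n,c)
    if at is not None: obs.append((c,n,at));print(c,n,at.round(1),round(p,2))
K={c:optics.get_calibration(c) for c in("top","scene")}
def res(v):
  r=[]
  for c,n,at in obs:
    P=np.array(loc[n])+([0,v[3],0] if n.startswith("stop") else 0)
    r.append(proj(c,pose(*v[:3],P),K[c])[0]-at)
  return np.concatenate(r)
s=least_squares(res,[.55,0,0,0],loss="soft_l1");print(s.x.round(4),res(s.x).reshape(-1,2).round(1).tolist())
at,p=tip("box","top");print("box",at,unproj("top",at,0),unproj("scene",[249.2,248.5],0))
for n in("magnet","hammer","spray_can"):
  at,p=tip(n,"top");print(n,p,at is not None and unproj("top",at,0).round(3))
r=finder.silhouettes("box","top")[0];m=r["region"].astype(np.uint8)
print(r["p"],r["box"],cv2.minAreaRect(np.argwhere(m)[:,::-1].astype(np.float32)))
b=optics.get_image("top");cr=cv2.resize(b[100:230,190:380],None,fx=4.2,fy=4.2,interpolation=2)
cv2.imwrite("pics/c.png",cr[:,:,::-1])
st=manip.get_state();print(st["clock"],st["position"],st["ee_rot"])
print(K["top"]["world_to_cam"])
E
```

```text
top bar_end [342.1 143.7] 0.69
top shoulder [230.2 137.2] 0.7
top stop [304.4 138.5] 0.8
top stop_face [313.5 163.8] 0.89
top fixture [282.2 157.4] 0.62
scene bar_end [265.  279.9] 1
scene shoulder [355.9 229.1] 1
scene stop [303.4 258.1] 1
scene stop_face [274.1 258.8] 1
scene fixture [309.3 259.6] 1
[ 0.6302 -0.0187 -0.0354 -0.0465] [[1.8, -0.8], [-0.2, -0.7], [-1.5, 2.1], [2.7, 1.1], [1.7, -0.8], [1.1, -0.2], [3.3, -1.9], [-0.3, 0.8], [0.6, -0.8], [-2.1, -1.1]]
box [312.7 198. ] [[ 0.51783535 -0.09917756  0.        ]] [[ 0.50586475 -0.11261091  0.        ]]
magnet 0.82 [[0.355 0.246 0.   ]]
hammer 0.92 [[ 0.332 -0.417  0.   ]]
spray_can 0.98 [[ 0.68 -0.4   0.  ]]
0.62 [318.8, 201.2, 46.6, 34.3] ((318.5, 201.0), (32.0, 47.0), 90.0)
1.0 [ 0.1393407  -0.55788445  0.23933728] [4.52340354e-05 9.92521274e-01 1.22071774e-01 1.82880565e-06]
[[ 0.01679107 -0.99958228  0.02352274 -0.01875071]
 [-0.99743937 -0.01838151 -0.06911454  0.47907107]
 [ 0.06951805 -0.022302   -0.99733137  1.25338405]
 [ 0.          0.          0.          1.        ]]
```

View pics/c.png

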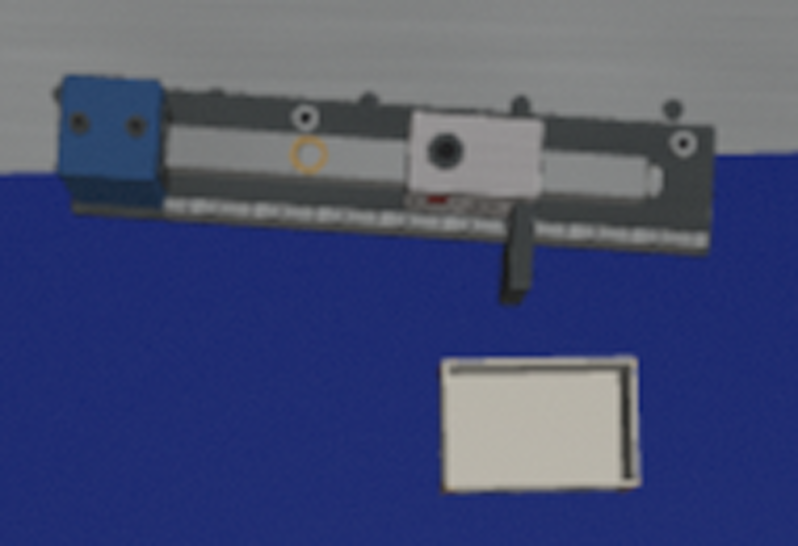

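```bash
python3 - <<'E'
from h import *
K=optics.get_calibration("top")
px=lambda l:np.array(l)/4.2+[190,100]-.4
F=[((0,.145,0),(72,213)),((0,-.2,0),(709,253)),((.005,.145,.105),(157,181)),((.067,.145,.105),(162,82)),((.067,.205,.105),(66,75)),((.085,-.2,.012),(714,127)),((.0475,-.155,.0675),(648,158)),((.0225,-.155,.0675),(645,198))]
S=[((.059,.04,.1),(412,110)),((.059,-.04,.1),(544,120)),((.011,-.04,.1),(540,200)),((.011,.04,.1),(406,190))]
P=np.array([f[0] for f in F+S]);U=px([f[1] for f in F+S]);M=np.r_[np.zeros(8),np.ones(4)][:,None]*[0,1,0]
f=lambda v:(proj("top",pose(*v[:3],P+M*v[3]),K)-U).ravel()
s=least_squares(f,[.63,-.02,-.035,-.04],loss="soft_l1");v=s.x;print(v.round(4),f(v).reshape(-1,2).round(1).tolist())
B=np.array([(.04,.06,.055),(.04,-.06,.055),(-.04,-.06,.055),(-.04,.06,.055)]);UB=px([(441,359),(637,356),(640,488),(443,492)])
g=lambda w:(proj("top",pose(*w,B),K)-UB).ravel()
w=least_squares(g,[.52,-.1,0]).x;print("box",w.round(4),g(w).round(1))
R=np.array([[np.cos(v[2]),-np.sin(v[2])],[np.sin(v[2]),np.cos(v[2])]])
print("box in fixture",(R.T@(w[:2]-v[:2])).round(4),np.degrees(w[2]-v[2]))
print("behind block",pose(*v[:3],[.035,v[3]-.04-.035,.08]))
print("det",proj("top",pose(*v[:3],[.035,.055,.0675]),K))
E
```

```text
[ 0.6313 -0.0166 -0.0439 -0.045 ] [[23.4, 2.5], [-2.7, 1.0], [-0.1, 0.1], [0.4, -0.6], [-0.5, -0.5], [-1.5, -0.5], [0.4, 0.0], [0.6, -0.0], [-0.0, 0.3], [-0.1, -0.0], [-0.1, -0.5], [0.3, -0.1]]
box [ 0.5062 -0.1088  0.0347] [ 0.4  0.5 -0.5  0.5 -0.4 -0.4  0.5 -0.6]
box in fixture [-0.1209 -0.0975] 4.501140399209934
behind block [[ 0.66102646 -0.13802359  0.08      ]]
det [[263.60341832 136.73252652]]
```

Emit:
servo_tool:
  increments:
    - [0,0,0,0,0,8.25,1]
    - [0,0,0,0,0,8.25,1]
    - [3.6,-3.16,0,0,0,0,1]
    - [3.6,-3.16,0,0,0,0,1]
    - [3.6,-3.16,0,0,0,0,1]
  squeeze: 60

```text
clock: 1.5
position: [0.2521, -0.467, 0.2393]
ee_rot: [0.0, 1.0, -0.022, 0.0]
contact_force: [1.1, -0.2, -0.0]
width: 0.0121
gripper_force: 0.0
```

Emit:
servo_tool:
  increments:
    - [3.6,-3.16,0,0,0,0,1]
    - [3.6,-3.16,0,0,0,0,1]
    - [3.6,-3.16,0,0,0,0,1]
    - [3.6,-3.16,0,0,0,0,1]
    - [3.6,-3.16,0,0,0,0,1]

```text
clock: 2.0
position: [0.4394, -0.3164, 0.2395]
ee_rot: [0.0, 1.0, -0.022, 0.0]
contact_force: [-0.4, -0.8, 0.4]
width: 0.0001
gripper_force: 0.0
```

Emit:
servo_tool:
  increments:
    - [3.6,-3.16,0,0,0,0,1]
    - [3.6,-3.16,0,0,0,0,1]
    - [3.6,-3.16,0,0,0,0,1]
    - [3.0,-3.1,0,0,0,0,1]
    - [0,0,0,0,0,0,1]

```text
clock: 2.5
position: [0.585, -0.1939, 0.2388]
ee_rot: [-0.001, 1.0, -0.019, 0.001]
contact_force: [-1.0, -0.5, -0.0]
width: -0.0001
gripper_force: 0.0
```

```bash
python3 - <<'E'
from h import *
s=manip.get_state();k=optics.get_calibration("wrist");im=optics.get_image("wrist")
cv2.imwrite("pics/d.png",im[:,:,::-1])
q=s["ee_rot"];print(s["clock"],s["position"],np.degrees(2*np.arctan2(q[2],q[1])),s["width"],s["contact_force"])
V=(.6313,-.0166,-.0439)
for n,P in(("bar_end_top",[[.0475,-.155,.0675],[.0225,-.155,.0675]]),("block rear top",[[.059,-.085,.1],[.011,-.085,.1]]),("ball",[.035,.055,.07]),("post",[[.005,.145,.105],[.067,.145,.105]])):
  print(n,proj("wrist",pose(*V,P),k).round(1).tolist())
E
```

```text
2.5 [ 0.58502461 -0.19394602  0.23882498] -2.1576447172479414 -6.89563284098445e-05 [-0.97656127 -0.50483927 -0.01815637]
bar_end_top [[252.4, 87.8], [252.8, 118.9]]
block rear top [[152.8, 68.5], [158.8, 135.4]]
ball [[-0.2, 101.7]]
post [[-145.4, 141.9], [-174.9, 53.4]]
```

View pics/d.png

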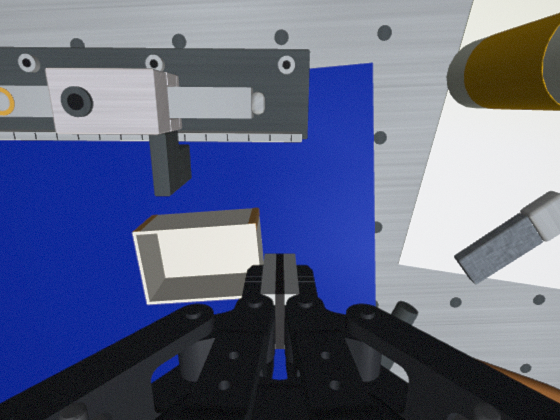

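The wrist view agrees with the model: bar end at (252,88–118), block rear edge at (153,68)–(159,134). Next I move behind the block and descend.

Emit:
servo_tool:
  increments:
    - [3,-2.4,0,0,0,0,1]
    - [3,-2.4,0,0,0,0,1]
    - [1.4,-1.1,3,0,0,0,1]
    - [0,0,4.5,0,0,0,1]
    - [0,0,4.5,0,0,0,1]

```text
clock: 3.05
position: [0.6579, -0.1432, 0.1188]
ee_rot: [0.001, 1.0, -0.022, 0.001]
contact_force: [0.2, -0.2, -0.6]
width: 0.0002
gripper_force: 0.0
```

Emit:
servo_tool:
  increments:
    - [0,0,3,0,0,0,1]
    - [0,0,0,0,0,0,1]
    - [0,0,0,0,0,0,1]
    - [0,0,0,0,0,0,1]
    - [0,0,0,0,0,0,1]

```text
clock: 3.55
position: [0.6592, -0.1432, 0.092]
ee_rot: [0.001, 1.0, -0.022, 0.002]
contact_force: [-0.8, -0.5, -0.1]
width: -0.0002
gripper_force: 0.0
```

```bash
cat >> h.py <<'E'
V=(.6313,-.0166,-.0439)
def st():
    s=manip.get_state();q=s["ee_rot"];c,sn=np.cos(V[2]),np.sin(V[2]);R=np.array([[c,-sn],[sn,c]])
    p=np.array(s["position"]);print(round(s["clock"],2),"fix xy",(R.T@(p[:2]-V[:2])).round(4),"z",p[2].round(4),"yaw",np.degrees(2*np.arctan2(q[2],q[1])).round(2),"F fix",(R.T@np.array(s["contact_force"])[:2]).round(1),"fz",round(s["contact_force"][2],1))
E
python3 -c "from h import *;st()"
```

```text
3.55 fix xy [ 0.0334 -0.1252] z 0.092 yaw -2.5 F fix [-0.8 -0.6] fz -0.1
```

Emit:
servo_tool:
  increments:
    - [0.15,-1,0.4,0,0,0,1]
    - [0,-1,0,0,0,0,1]
    - [0,-1,0,0,0,0,1]
    - [0,-1,0,0,0,0,1]
    - [0,-1,0,0,0,0,1]

```text
clock: 4.05
position: [0.6617, -0.0915, 0.0856]
ee_rot: [0.0, 1.0, -0.021, 0.0]
contact_force: [-0.3, -1.0, 1.3]
width: -0.0001
gripper_force: 0.9
```

Emit:
servo_tool:
  increments:
    - [0,-1,0,0,0,0,1]
    - [0,-1,0,0,0,0,1]
    - [0,-1,0,0,0,0,1]
    - [0,-1,0,0,0,0,1]
    - [0,-1,0,0,0,0,1]

```text
clock: 4.55
position: [0.6639, -0.0448, 0.0858]
ee_rot: [0.003, 1.0, -0.021, 0.0]
contact_force: [-1.1, -8.6, 4.0]
width: -0.0
gripper_force: 4.3
```

```bash
python3 -c "from h import *;st()"
```

```text
4.55 fix xy [ 0.0338 -0.0267] z 0.0858 yaw -2.42 F fix [-0.7 -8.6] fz 4.0
```

Emit:
servo_tool:
  increments:
    - [0,-1,-0.2,0,0,0,1]
    - [0,-1,0,0,0,0,1]
    - [0,-1,0,0,0,0,1]
    - [0,-1,0,0,0,0,1]
    - [0,-1,0,0,0,0,1]

```text
clock: 5.05
position: [0.6657, 0.0046, 0.0873]
ee_rot: [0.003, 1.0, -0.021, -0.0]
contact_force: [0.4, -11.0, 1.9]
width: -0.0
gripper_force: 5.6
```

Emit:
servo_tool:
  increments:
    - [0,-0.8,0,0,0,0,1]
    - [0,-0.6,0,0,0,0,1]
    - [0,-0.4,0,0,0,0,1]
    - [0,-0.2,0,0,0,0,1]
    - [0,0,0,0,0,0,1]

```text
clock: 5.55
position: [0.6662, 0.0287, 0.0869]
ee_rot: [-0.001, 1.0, -0.022, -0.0]
contact_force: [0.0, -0.8, 0.3]
width: -0.0002
gripper_force: 0.0
```

```bash
python3 -c "from h import *;st()"
```

```text
5.55 fix xy [0.0329 0.0468] z 0.0869 yaw -2.47 F fix [ 0.1 -0.8] fz 0.3
```

Emit:
servo_tool:
  increments:
    - [0,-0.2,0,0,0,0,1]
    - [0,-0.2,0,0,0,0,1]
    - [0,-0.1,0,0,0,0,1]
    - [0,-0.1,0,0,0,0,1]
    - [0,0,0,0,0,0,1]

```text
clock: 6.05
position: [0.6668, 0.0337, 0.0872]
ee_rot: [-0.0, 1.0, -0.022, -0.0]
contact_force: [0.1, -0.4, 0.3]
width: -0.0001
gripper_force: 0.4
```

```bash
python3 -c "from h import *;st()"
```

```text
6.05 fix xy [0.0332 0.0518] z 0.0872 yaw -2.47 F fix [ 0.1 -0.4] fz 0.3
```

Emit:
servo_tool:
  increments:
    - [0,-0.2,0,0,0,0,1]
    - [0,-0.2,0,0,0,0,1]
    - [0,-0.2,0,0,0,0,1]
    - [0,0,0,0,0,0,1]
    - [0,0,0,0,0,0,1]

```text
clock: 6.55
position: [0.6666, 0.0342, 0.0873]
ee_rot: [0.005, 1.0, -0.021, -0.001]
contact_force: [-2.6, -13.7, -0.4]
width: -0.0001
gripper_force: 6.8
```

```bash
python3 -c "from h import *;st()"
```

```text
6.55 fix xy [0.033  0.0523] z 0.0873 yaw -2.41 F fix [ -2.  -13.8] fz -0.4
```

Emit:
servo_tool:
  increments:
    - [0,-0.2,0,0,0,0,1]
    - [0,-0.1,0,0,0,0,1]
    - [0,0,0,0,0,0,1]
    - [0,0,0,0,0,0,1]
    - [0,0,0,0,0,0,1]

```text
clock: 7.05
position: [0.6666, 0.0342, 0.0874]
ee_rot: [0.007, 1.0, -0.021, -0.001]
contact_force: [-2.4, -20.4, 2.0]
width: 0.0002
gripper_force: 10.0
```

Emit:
servo_tool:
  increments:
    - [0,1.5,0,0,0,0,1]
    - [0,1.5,0,0,0,0,1]
    - [0,0,-4,0,0,0,1]
    - [-4.5,1,-1,0,0,0,1]
    - [-4.5,1,0,0,0,0,1]

```text
clock: 7.55
position: [0.577, -0.0039, 0.1396]
ee_rot: [-0.0, 1.0, -0.022, 0.003]
contact_force: [0.5, -0.8, 1.2]
width: -0.0002
gripper_force: 0.0
```

Emit:
servo_tool:
  increments:
    - [-4,3,0,0,0,0,1]
    - [0,4.5,0,0,0,0,1]
    - [0,0,0,0,0,0,1]
    - [0,0,0,0,0,0,1]
    - [0,0,0,0,0,0,1]

```text
clock: 8.05
position: [0.5325, -0.0762, 0.1374]
ee_rot: [-0.0, 1.0, -0.022, 0.0]
contact_force: [0.2, 0.4, 0.2]
width: -0.0001
gripper_force: 0.0
```

```bash
python3 - <<'E'
from h import *
st();k=optics.get_calibration("wrist");im=optics.get_image("wrist");cv2.imwrite("pics/e.png",im[:,:,::-1])
for n,P in(("block rear top",[[.059,.065,.1],[.011,.065,.1]]),("block front top",[[.059,.145,.1],[.011,.145,.1]]),("ball",[.035,.055,.07]),("toe rear",[[-.042,.065,.049],[-.006,.065,.049]]),("fence",[[0,-.2,.04],[0,.05,.04]])):
  print(n,proj("wrist",pose(*V,P),k).round(1).tolist())
E
```

```text
8.05 fix xy [-0.0961 -0.0639] z 0.1374 yaw -2.49 F fix [0.2 0.4] fz 0.2
block rear top [[-36.7, -107.6], [-8.9, 24.0]]
block front top [[-234.4, -107.8], [-189.2, 23.8]]
ball [[46.7, -15.7]]
toe rear [[75.3, 135.5], [65.3, 74.1]]
fence [[501.9, 65.4], [96.5, 64.9]]
```

View pics/e.png

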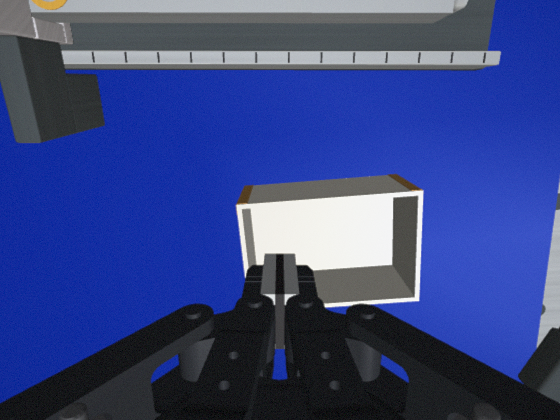

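The ball is showing in its ring at about (48,0). The toe's lower rear edge is near column 104. The box rim corners are at (238,205), (422,190) and (419,299).

```bash
python3 - <<'E'
from h import *
k=optics.get_calibration("wrist")
B=np.array([(.04,.06,.055),(.04,-.06,.055),(-.04,-.06,.055)]);U=np.array([(238,205),(422,190),(419,299)])
g=lambda w:(proj("wrist",pose(*w,B),k)-U).ravel()
w=least_squares(g,[.506,-.109,.035]).x;c,s=np.cos(V[2]),np.sin(V[2])
print(g(w).round(1),w,"fix",np.array([[c,s],[-s,c]])@(w[:2]-V[:2]),np.degrees(w[2]-V[2]))
print("toe bottom",proj("wrist",pose(*V,[[-.042,.065,.009],[-.006,.065,.009]]),k).round(1).tolist(),"arm top",proj("wrist",pose(*V,[[-.042,.065,.085],[.011,.065,.085]]),k).round(1).tolist())
print("fix toe y from bottom edge",unproj("wrist",[[104,75],[104,124]],.009,k))
im=optics.get_image("top");cr=cv2.resize(im[100:230,190:380],None,fx=4.2,fy=4.2,interpolation=2);cv2.imwrite("pics/f.png",cr[:,:,::-1])
E
```

```text
[-2.  -0.1  1.3 -0.5  0.7  1.1] [ 0.50702922 -0.10916444  0.04301878] fix [-0.12008878 -0.09792899] 4.980079128640137
toe bottom [[106.0, 130.5], [98.9, 78.4]] arm top [[37.4, 141.2], [16.0, 30.3]]
fix toe y from bottom edge [[0.63023266 0.04456337 0.009     ]
 [0.59685159 0.05078916 0.009     ]]
```

View pics/f.png

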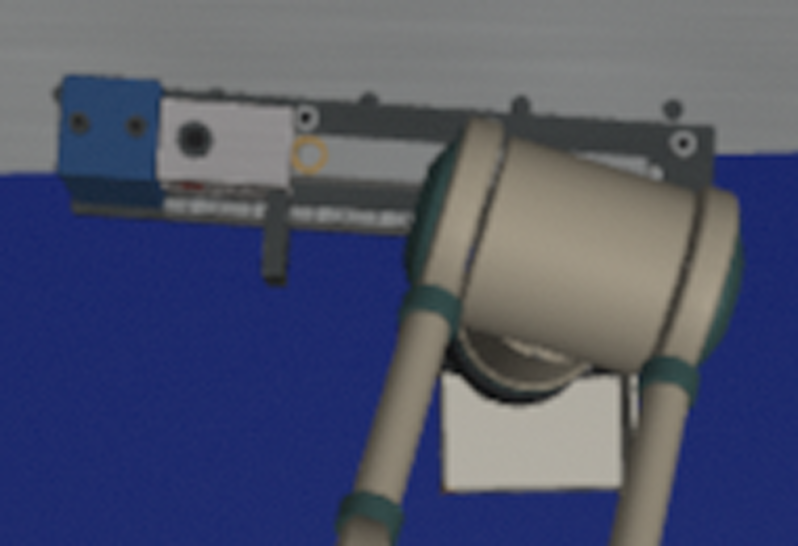

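The stop sits flush against the post with the ball out behind it, at (309,155). Now I enter the box.

Emit:
servo_tool:
  increments:
    - [-1.2,1.8,0,0,0,0,1]
    - [-1.2,1.8,0,0,0,0,1]
    - [0,0,0,0,0,0,1]
    - [0,0,3.5,0,0,0,1]
    - [0,0,3.5,0,0,0,1]

```text
clock: 8.65
position: [0.5085, -0.1111, 0.0676]
ee_rot: [0.0, 1.0, -0.021, 0.002]
contact_force: [1.5, 0.2, -1.2]
width: -0.0
gripper_force: 0.0
```

Emit:
servo_tool:
  increments:
    - [0,0,2.6,0,0,0,1]
    - [0,0,0,0,0,0,1]
    - [0.5,0,0,0,0,0,1]
    - [0.8,0,0,0,0,0,1]
    - [1,0,0,0,0,0,1]

```text
clock: 9.15
position: [0.5317, -0.1129, 0.043]
ee_rot: [0.001, 1.0, -0.021, 0.002]
contact_force: [-0.5, 0.2, 0.2]
width: -0.0001
gripper_force: 0.0
```

```bash
python3 -c "from h import *;st()"
```

```text
9.15 fix xy [-0.0953 -0.1006] z 0.043 yaw -2.46 F fix [-0.5  0.2] fz 0.2
```

Emit:
servo_tool:
  increments:
    - [1,0,0,0,0,0,1]
    - [1,0,0,0,0,0,1]
    - [1,0,0,0,0,0,1]
    - [1,0,0,0,0,0,1]
    - [1,0,0,0,0,0,1]

```text
clock: 9.65
position: [0.58, -0.1149, 0.0412]
ee_rot: [-0.0, 1.0, -0.022, -0.0]
contact_force: [-2.9, 0.9, 2.0]
width: 0.0001
gripper_force: 1.8
```

Emit:
servo_tool:
  increments:
    - [0.9,0,0,0,0,0,1]
    - [0.8,0,0,0,0,0,1]
    - [0.6,0,0,0,0,0,1]
    - [0.4,0,0,0,0,0,1]
    - [0.2,0,0,0,0,0,1]

```text
clock: 10.15
position: [0.6087, -0.1161, 0.0412]
ee_rot: [0.0, 1.0, -0.022, -0.0]
contact_force: [-3.2, 0.8, 1.9]
width: 0.0001
gripper_force: 1.7
```

```bash
python3 -c "from h import *;st()"
```

```text
10.15 fix xy [-0.0182 -0.1004] z 0.0412 yaw -2.47 F fix [-3.2  0.7] fz 1.9
```

Emit:
servo_tool:
  increments:
    - [0.2,0,0,0,0,0,1]
    - [0.2,0,0,0,0,0,1]
    - [0.2,0,0,0,0,0,1]
    - [0.2,0,0,0,0,0,1]
    - [0,0,0,0,0,0,1]

```text
clock: 10.65
position: [0.6129, -0.1162, 0.041]
ee_rot: [-0.0, 1.0, -0.021, -0.004]
contact_force: [-10.0, -0.4, 5.5]
width: 0.0
gripper_force: 4.6
```

```bash
python3 -c "from h import *;st()"
```

```text
10.65 fix xy [-0.014  -0.1003] z 0.041 yaw -2.45 F fix [-10.   -0.8] fz 5.5
```

Emit:
servo_tool:
  increments:
    - [-1.6,0,0,0,0,0,1]
    - [-1.4,-1.5,0,0,0,0,1]
    - [0,-1.5,0,0,0,0,1]
    - [0,-1.0,0,0,0,0,1]
    - [0,-1.0,0,0,0,0,1]

```text
clock: 11.15
position: [0.5904, -0.0649, 0.0417]
ee_rot: [0.001, 1.0, -0.021, 0.002]
contact_force: [-0.5, -2.5, 0.2]
width: -0.0001
gripper_force: 1.7
```

Emit:
servo_tool:
  increments:
    - [0,-1,0,0,0,0,1]
    - [0,-1,0,0,0,0,1]
    - [0,-1,0,0,0,0,1]
    - [0,-1,0,0,0,0,1]
    - [0,-1,0,0,0,0,1]

```text
clock: 11.65
position: [0.5908, -0.0147, 0.0413]
ee_rot: [0.0, 1.0, -0.022, 0.0]
contact_force: [0.4, -3.7, 1.6]
width: 0.0003
gripper_force: 1.8
```

```bash
python3 -c "from h import *;st()"
```

```text
11.65 fix xy [-0.0405  0.0002] z 0.0413 yaw -2.47 F fix [ 0.6 -3.7] fz 1.6
```

Emit:
servo_tool:
  increments:
    - [0,-1,0,0,0,0,1]
    - [0,-1,0,0,0,0,1]
    - [0,-0.9,0,0,0,0,1]
    - [0,-0.6,0,0,0,0,1]
    - [0,-0.4,0,0,0,0,1]

```text
clock: 12.15
position: [0.5922, 0.0198, 0.0415]
ee_rot: [0.004, 1.0, -0.02, -0.0]
contact_force: [-2.5, -25.6, 5.0]
width: 0.0003
gripper_force: 1.1
```

Emit:
servo_tool:
  increments:
    - [0,-0.3,0,0,0,0,1]
    - [0,-0.3,0,0,0,0,1]
    - [0,-0.2,0,0,0,0,1]
    - [0,-0.2,0,0,0,0,1]
    - [0,0,0,0,0,0,1]

```text
clock: 12.65
position: [0.5938, 0.027, 0.044]
ee_rot: [0.006, 1.0, -0.02, 0.001]
contact_force: [-5.3, -24.0, 15.1]
width: -0.0003
gripper_force: 11.6
```

```bash
python3 -c "from h import *;st()"
```

```text
12.65 fix xy [-0.0394  0.0419] z 0.044 yaw -2.27 F fix [ -4.3 -24.2] fz 15.1
```

The force came about 15 mm early, so I'm stopping to look.

```bash
python3 - <<'E'
from h import *
k=optics.get_calibration("wrist");im=optics.get_image("wrist");sc=optics.get_image("scene")[180:300,210:390]
c=cv2.resize(sc,(560,373));cv2.imwrite("pics/g.png",np.vstack([cv2.resize(im,(300,225)).copy() if 0 else im[:227],c])[:600,:,::-1])
print(proj("wrist",pose(*V,[[-.042,.065,.085],[.011,.065,.085],[-.042,.065,.009],[-.006,.065,.009],[0,.065,.055],[0,-.055,.055],[-.08,-.055,.055]]),k).round(0).tolist())
st()
E
```

```text
[[211.0, 353.0], [201.0, 190.0], [236.0, 254.0], [234.0, 188.0], [220.0, 200.0], [545.0, 201.0], [504.0, 379.0]]
12.75 fix xy [-0.0393  0.0419] z 0.044 yaw -2.29 F fix [ -3.  -24.4] fz 16.7
```

View pics/g.png

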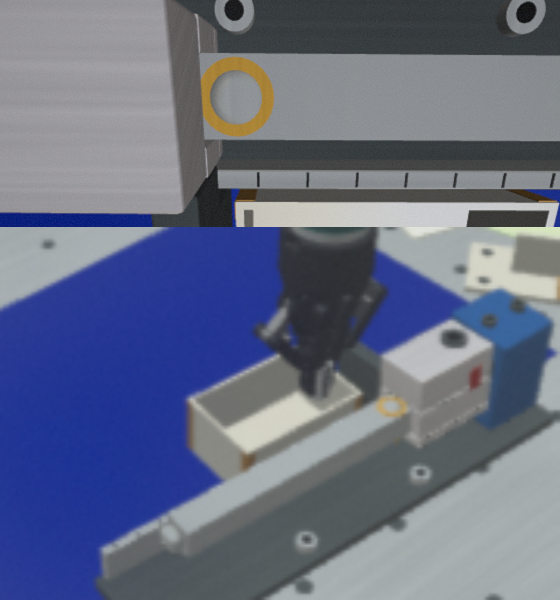

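The gripper's linkage, not the box, reached the stop arm; the box is about 6 mm short. I back off, lift out, and finish by pushing on the outside of the box's rear end.

Emit:
servo_tool:
  increments:
    - [0,1,0,0,0,0,1]
    - [0,0.7,0,0,0,0,1]
    - [0,0,-3,0,0,0,1]
    - [0,0,-4,0,0,0,1]
    - [0,2,0,0,0,0,1]

```text
clock: 13.25
position: [0.5944, -0.001, 0.1157]
ee_rot: [-0.001, 1.0, -0.021, 0.004]
contact_force: [0.7, -0.4, 0.1]
width: 0.0002
gripper_force: 0.0
```

Emit:
servo_tool:
  increments:
    - [0.3,4,0,0,0,0,1]
    - [0.3,4,0,0,0,0,1]
    - [0.3,4,0,0,0,0,1]
    - [0,0,0,0,0,0,1]
    - [0,0,0,0,0,0,1]

```text
clock: 13.75
position: [0.5945, -0.1233, 0.1104]
ee_rot: [-0.001, 1.0, -0.023, -0.001]
contact_force: [0.9, 0.3, -0.3]
width: -0.0001
gripper_force: 0.0
```

```bash
python3 -c "from h import *;st()"
```

```text
13.75 fix xy [-0.0321 -0.1082] z 0.1104 yaw -2.6 F fix [0.9 0.4] fz -0.3
```

Emit:
servo_tool:
  increments:
    - [0.1,0,3.5,0,0,0,1]
    - [0,0,3.4,0,0,0,1]
    - [0,-1,0,0,0,0,1]
    - [0,-1,0,0,0,0,1]
    - [0,-0.8,0,0,0,0,1]

```text
clock: 14.25
position: [0.5984, -0.0937, 0.0438]
ee_rot: [-0.0, 1.0, -0.021, 0.001]
contact_force: [0.4, -0.6, 0.7]
width: -0.0002
gripper_force: 0.0
```

Emit:
servo_tool:
  increments:
    - [0,-0.3,0,0,0,0,1]
    - [0,-0.3,0,0,0,0,1]
    - [0,-0.3,0,0,0,0,1]
    - [0,-0.2,0,0,0,0,1]
    - [0,0,0,0,0,0,1]

```text
clock: 14.75
position: [0.5982, -0.0849, 0.0428]
ee_rot: [0.0, 1.0, -0.022, 0.001]
contact_force: [0.1, -2.7, 0.4]
width: -0.0
gripper_force: 1.3
```

```bash
python3 -c "from h import *;st()"
```

```text
14.75 fix xy [-0.0301 -0.0697] z 0.0428 yaw -2.49 F fix [ 0.3 -2.7] fz 0.4
```

Emit:
servo_tool:
  increments:
    - [0,-0.2,0,0,0,0,1]
    - [0,-0.2,0,0,0,0,1]
    - [0,-0.2,0,0,0,0,1]
    - [0,0,0,0,0,0,1]
    - [0,0,0,0,0,0,1]

```text
clock: 15.25
position: [0.5978, -0.0829, 0.0425]
ee_rot: [0.004, 1.0, -0.021, -0.0]
contact_force: [-1.4, -13.9, 1.8]
width: -0.0
gripper_force: 7.0
```

```bash
python3 -c "from h import *;st()"
```

```text
15.25 fix xy [-0.0306 -0.0677] z 0.0425 yaw -2.36 F fix [ -0.8 -14. ] fz 1.8
```

Emit:
servo_tool:
  increments:
    - [0,1,0,0,0,0,1]
    - [0,0.5,0,0,0,0,1]
    - [0,0,-3.5,0,0,0,1]
    - [0,0,-3.5,0,0,0,1]
    - [-0.6,-4,0,0,0,0,1]

```text
clock: 15.75
position: [0.5975, -0.0568, 0.1167]
ee_rot: [0.001, 1.0, -0.024, 0.005]
contact_force: [1.0, 1.6, 0.8]
width: 0.0
gripper_force: 0.0
```

Emit:
servo_tool:
  increments:
    - [0,-4,0,0,0,0,1]
    - [0,0,0,0,0,0,1]
    - [0,0,3.5,0,0,0,1]
    - [0,0,3.4,0,0,0,1]
    - [0,0,0,0,0,0,1]

```text
clock: 16.25
position: [0.5904, -0.0126, 0.0388]
ee_rot: [-0.001, 1.0, -0.022, -0.006]
contact_force: [-1.5, 0.2, 0.4]
width: 0.0002
gripper_force: 0.0
```

Emit:
servo_tool:
  increments:
    - [0.5,0,0,0,0,0,1]
    - [0.5,0,0,0,0,0,1]
    - [0.5,0,0,0,0,0,1]
    - [0.3,0,0,0,0,0,1]
    - [0,0,0,0,0,0,1]

```text
clock: 16.75
position: [0.614, -0.0144, 0.0442]
ee_rot: [0.0, 1.0, -0.022, 0.001]
contact_force: [-0.8, -0.6, -0.6]
width: 0.0001
gripper_force: 0.0
```

```bash
python3 -c "from h import *;st()"
```

```text
16.75 fix xy [-0.0174  0.0014] z 0.0442 yaw -2.48 F fix [-0.8 -0.6] fz -0.6
```

Emit:
servo_tool:
  increments:
    - [0.2,0,0,0,0,0,1]
    - [0.2,0,0,0,0,0,1]
    - [0.2,0,0,0,0,0,1]
    - [0.1,0,0,0,0,0,1]
    - [0,0,0,0,0,0,1]

```text
clock: 17.25
position: [0.6175, -0.0143, 0.0429]
ee_rot: [-0.0, 1.0, -0.022, -0.002]
contact_force: [-4.8, 0.5, 2.8]
width: -0.0
gripper_force: 2.8
```

```bash
python3 -c "from h import *;st()"
```

```text
17.25 fix xy [-0.0139  0.0017] z 0.0429 yaw -2.46 F fix [-4.8  0.3] fz 2.8
```

Emit:
servo_tool:
  increments:
    - [0.2,0,0,0,0,0,1]
    - [0.1,0,0,0,0,0,1]
    - [0,0,0,0,0,0,1]
    - [-1.3,0,0,0,0,0,1]
    - [-1.2,0,0,0,0,0,1]

```text
clock: 17.75
position: [0.5983, -0.0137, 0.0432]
ee_rot: [0.0, 1.0, -0.022, 0.001]
contact_force: [0.1, 0.8, -0.6]
width: -0.0003
gripper_force: 0.0
```

Emit:
servo_tool:
  increments:
    - [0,0,-3.5,0,0,0,1]
    - [0,0,-3.5,0,0,0,1]
    - [0.3,4.5,0,0,0,0,1]
    - [0,4.5,0,0,0,0,1]
    - [0,0,0,0,0,0,1]

```text
clock: 18.25
position: [0.5978, -0.1088, 0.1141]
ee_rot: [0.002, 1.0, -0.024, 0.002]
contact_force: [0.8, -0.4, 0.2]
width: -0.0001
gripper_force: 0.0
```

```bash
python3 -c "from h import *;st()"
```

```text
18.25 fix xy [-0.0294 -0.0936] z 0.1141 yaw -2.7 F fix [ 0.8 -0.4] fz 0.2
```

Emit:
servo_tool:
  increments:
    - [0,0,3.5,0,0,0,1]
    - [0,0,3.5,0,0,0,1]
    - [0,-0.8,0,0,0,0,1]
    - [0,-0.8,0,0,0,0,1]
    - [0,-0.4,0,0,0,0,1]

```text
clock: 18.75
position: [0.599, -0.0827, 0.0449]
ee_rot: [0.001, 1.0, -0.021, 0.001]
contact_force: [-0.9, -9.0, -2.4]
width: -0.0003
gripper_force: 4.7
```

Emit:
servo_tool:
  increments:
    - [0,-0.2,0,0,0,0,1]
    - [0,-0.2,0,0,0,0,1]
    - [0,-0.2,0,0,0,0,1]
    - [0,-0.2,0,0,0,0,1]
    - [0,0,0,0,0,0,1]

```text
clock: 19.25
position: [0.5988, -0.0825, 0.0452]
ee_rot: [0.007, 1.0, -0.019, 0.001]
contact_force: [-3.4, -19.8, -1.6]
width: 0.0001
gripper_force: 9.9
```

```bash
python3 -c "from h import *;st()"
```

```text
19.25 fix xy [-0.0296 -0.0672] z 0.0452 yaw -2.18 F fix [ -2.6 -19.9] fz -1.6
```

Seated firmly. I retreat and look from above.

Emit:
servo_tool:
  increments:
    - [0,1,0,0,0,0,1]
    - [0,1,0,0,0,0,1]
    - [0,0,-4,0,0,0,1]
    - [0,0,-4,0,0,0,1]
    - [-4,2,-2,0,0,0,1]

```text
clock: 19.75
position: [0.5633, -0.1138, 0.1481]
ee_rot: [0.001, 1.0, -0.02, 0.007]
contact_force: [0.1, -1.8, 0.4]
width: 0.0001
gripper_force: 0.0
```

Emit:
servo_tool:
  increments:
    - [-4.5,0,0,0,0,0,1]
    - [-4.5,0,0,0,0,0,1]
    - [0,-4,0,0,0,0,1]
    - [0,0,0,0,0,0,1]
    - [0,0,0,0,0,0,1]

```text
clock: 20.25
position: [0.469, -0.0696, 0.1445]
ee_rot: [0.0, 1.0, -0.021, 0.001]
contact_force: [0.8, -0.4, -0.1]
width: 0.0005
gripper_force: 0.0
```

```bash
python3 - <<'E'
from h import *
st();k=optics.get_calibration("wrist");im=optics.get_image("wrist");cv2.imwrite("pics/i.png",im[:,:,::-1])
print(proj("wrist",pose(*V,[[0,.065,.055],[0,-.055,.055],[-.08,-.055,.055],[-.08,.065,.055],[.059,.065,.1],[.011,.065,.1]]),k).round(1).tolist())
E
```

```text
20.25 fix xy [-0.1598 -0.0601] z 0.1445 yaw -2.37 F fix [ 0.8 -0.4] fz -0.1
[[51.6, -62.8], [272.5, -61.9], [272.8, 92.8], [75.5, 92.2], [-52.5, -304.9], [-21.5, -144.5]]
```

View pics/i.png

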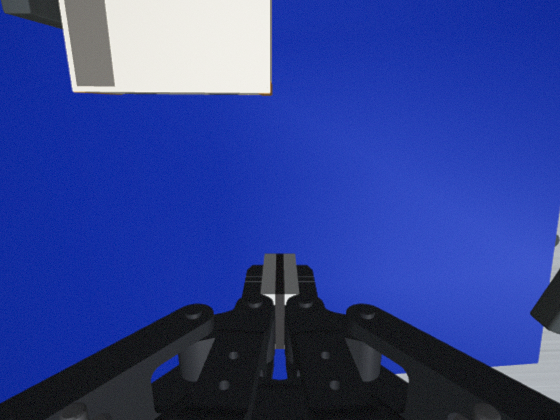

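The front rim edge, (73,92)–(271,94), matches the predicted seated pose to about 1 mm. One higher look to confirm both contacts.

Emit:
servo_tool:
  increments:
    - [-3,0,-4,0,0,0,1]
    - [0,0,-4.5,0,0,0,1]
    - [0,0,-4.5,0,0,0,1]
    - [0,0,0,0,0,0,1]
    - [0,0,0,0,0,0,1]

```text
clock: 20.8
position: [0.4395, -0.0695, 0.2745]
ee_rot: [0.001, 1.0, -0.022, 0.002]
contact_force: [0.1, -0.0, 0.1]
width: -0.0004
gripper_force: 0.0
```

```bash
python3 - <<'E'
from h import *
st();k=optics.get_calibration("wrist");im=optics.get_image("wrist")
u=proj("wrist",pose(*V,[[0,.065,.055],[0,-.055,.055],[-.08,-.055,.055],[-.08,.065,.055]]),k);print(u.round(1).tolist())
x0,y0=np.maximum(u.min(0).astype(int)-60,0);cr=im[y0:y0+200,x0:x0+267];print(x0,y0)
cv2.imwrite("pics/j.png",cv2.resize(cr,None,fx=2.99,fy=2.99,interpolation=2)[:600,:800,::-1])
E
```

```text
20.8 fix xy [-0.1893 -0.0612] z 0.2745 yaw -2.49 F fix [ 0.1 -0. ] fz 0.1
[[136.3, -34.0], [273.2, -33.8], [273.5, 64.3], [146.0, 64.2]]
76 0
```

View pics/j.png

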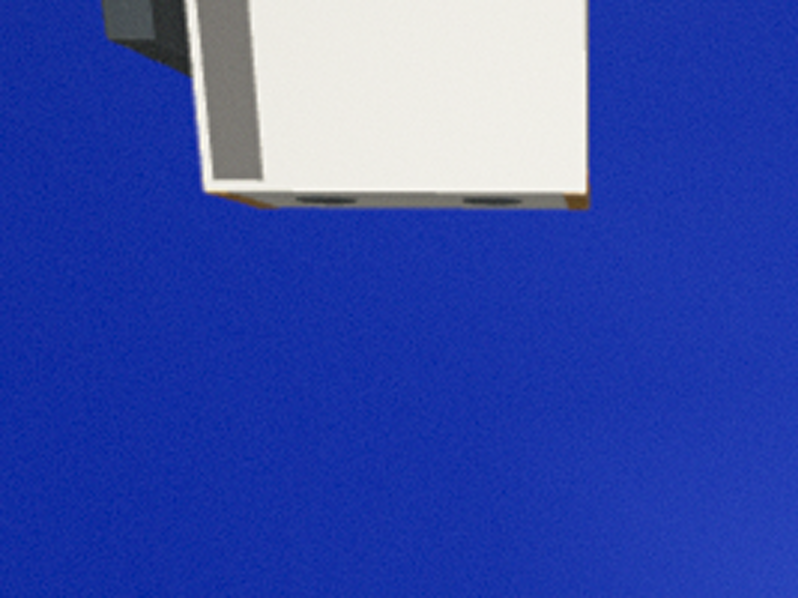

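The front rim is parallel to the fence: row 191 at both (204) and (588) in the crop. The toe lies against the box end at about (190,75).

```bash
python3 -c "from h import *;print(manip.sign_off())"
```

```text
the job is handed in; nothing more can be done
None
```

The stop block is home against the post with the ball out behind it, the box rests squarely against fence and stop, and the job is handed in (clock about 21 s); on the way the gripper's linkage pressed the stop arm once with about 25 N, under the 40 N limit.

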